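# Lock the push-and-turn cap onto the sample jar

### The job

Close the amber sample jar with its white push-and-turn cap: put the cap on the mouth so that its lugs drop into the gaps of the black collar, push it down against the sprung plug and turn it clockwise (seen from above) until the lugs lock, then let go so that the cap stays held down by itself. Feel for the gaps gently: never load the jar with more than about 50 N, and leave the vial, the beaker and the small blue cap standing where they are.

Things in the scene. Friction and masses are not known exactly. Their poses are not given: they have to be found in the camera images.
- cap: White round push-and-turn cap, 56 mm diameter, 24 mm tall, about 30 g, loose, open side down on the table. Origin: centre of its rim (underside), z up. Bore radius 25 mm, ceiling 20.5 mm above rim. Grip it across the diameter from above; see cap_lug.
- cap_lug (a point): One of the cap's three inward lugs, on the cap's own +x axis (point at radius 22.7, 7 mm above the rim); the others are at +-120 degrees. Each is 7 mm wide, reaches in to radius 20.2 mm and spans 4.5 to 9.5 mm above the rim. A red dot on the cap's top marks each lug.
- jar: Amber sample jar in a round grey foot (84 mm across, 19 mm high), fixed to the table. Origin: centre of the underside on the table, z up. Body radius 30 mm up to about 55 mm, neck radius 18.2 mm from 58 to 84 mm. 'mm up' below: height above this origin. Load on the jar counts pressing and twisting contacts: 0.5 N m of twist on its collar is about 25 N.
- collar_top (a point): Centre of the black collar's flat top, 84 mm up; collar radius 23.5 mm, top edge chamfered 2 mm. Three gaps, each 34 degrees wide, between yellow dots. Gap centres lie at the jar's +x axis and +-120 degrees, all turned together by an UNMEASURED angle of up to 0.42 rad either way; the collar holds firm there. Lugs that miss the gaps rest on the collar: cap rim 79.5 mm up.
- lock_level (a point): Point on the jar's axis, 70.5 mm up: rim height of the locked cap. Clockwise from each gap come a 14 degree tooth (underside 77 mm up), a 30 degree pocket (roof 80 mm up), then a solid stop; gap centre to pocket centre is 46 degrees. To pass the teeth the rim must be below 67.5 mm; the cap bottoms on the neck at 63.5 mm.
- plug_rest (a point): Point on the jar's axis, 98 mm up: top of the white sprung plug (radius 12.5 mm) when not pressed. Pressing it takes 3 N at once and 0.7 N more per mm, about 10 N to pass the teeth. It holds an unlocked cap's rim about 77 mm up, and lifts the lugs of a turned cap against the pocket roofs.
- black_cap_vial: Bystander: glass vial with black cap, 27 mm diameter, 64 mm tall, upright. Origin: centre of the underside.
- beaker: Bystander: clear small beaker, 54 x 58 x 68 mm, upright. Origin: centre of the underside.
- blue_screw_cap: Bystander: blue screw cap, 27 mm diameter, 20 mm tall, lying on the table; not the cap of this jar. Origin: centre of the underside.
There are look-alikes about, which are no part of the job. Of the things like the cap, leave any that is green; of the rest the smaller one is meant.

How it is judged:
By the outcome, as a careful person would: the job done as asked, in the order asked, and still so for the second after the job is handed in, with the robot touching nothing.
It also fails if it takes over 72 s, if anything falls off the work surface, if the arm or the gripper's body presses on something with over 40 N, if the wrist force passes 120 N, or if a joint passes its speed limit or range.

### The arm

A 6-joint arm with a two-finger parallel gripper is mounted at the origin on a cart in front of the work surface, level with it; the furniture and walls round the work are solid. World frame = base frame: x ahead of the robot, y to its left, z up, the work surface at z = 0. Lengths are in mm, angles in rad, forces in N, time in s.
With the tool pointing down it reaches from about 325 to 775 mm from the base axis. Payload 9.3 kg.
Tool frame: the origin (TCP) lies between the finger pads; the fingertips stand 8 mm ahead of it and the grasp point (between the pads) lies 11 mm behind it; z points along the fingers, y is the direction in which the jaws open and shut (so a half turn about z gives the same grasp; the last joint's range is limited). The gripper opens to 85 mm and grips with 20 to 120 N. Pads are 22 mm wide; open, the fingers measure 114 mm over their backs; the gripper's body (76 mm by 85 mm) begins 54 mm behind the grasp point. The pads swing forward as they close: fully open they stand 13 mm farther back than shut.
Start: joints at [-1.422, 0.259, 0.021, 1.334, 0, 1.418], TCP at [163.475, -525.141, 239.279] pointing down, gripper open.
Joint ranges: [-3.04, 3.04], [-0.91, 1.82], [-1.04, 1.36], [-1.92, 1.95], [-1.52, 1.45], [-3.14, 3.14]. Speed limits (rad/s): [2.22, 2.22, 2.79, 3.14, 3.14, 3.14].

### API

Orientations are given as a 3x3 rotation matrix whose columns are the frame's x, y, z axes.
In Python, from rig import monitor, viewer, ctrl, finder gives the robot as it stands. The module is installed in compiled form; this text tells all that it offers.
- The arm moves only by the tool arm_command, never from a script. Its argument "steps" is a list of rows, each a list of 2 entries, a list of its own where there are three numbers: the shift along the tool's x, y, z in mm, then the turn about the tool's z in rad. In form: [[[tx, ty, tz], twist], ...]. A call has 1 to 12 rows; each row is the pose to reach, as a shift and turn from the pose commanded when the call began, along the tool's axes at that moment; what a row does not reach only later rows make up. A row lasts 1/10 s, in which the tool goes at most 50 mm and 8.59 degrees, less where a joint would pass 70% of its speed; a pose out of reach is approached as far as the arm can. A call with a gripper value outside its range is refused whole. "grip" is the gripper command: -1 is shut, 1 is fully open, values between are in proportion, set as the call begins (left out, the last holds). The fingers move at their own pace and stop on an object; "force" is the grip in N (left out, the last holds). Time passes only in rows, so rows that repeat a pose let the fingers close. It gives the time, the measured TCP pose, the force and the opening at its end, in the units of the state.
- monitor.get_obs(): the state, without advancing time (a new reading comes with each control period).
- viewer.snapshot(name): name is "scene" or "top" or "wrist"; returns the picture (400x640x3 uint8, red, green, blue); there is no depth.
- viewer.camera_info(name): a dict with "mtx" (3x3 intrinsics, pixels), "R" (3x3) and "t" (3): a world point X has camera coordinates R X + t; the wrist camera has in their place "tool_from_camera" (4x4, takes a point from camera to tool coordinates, whose origin is the TCP and whose axes are the flange's). Camera axes: x right, y down, z forward; pixel columns grow to the right and rows downward; lengths in mm; the calibration is good to about 2 mm. The wrist camera is an equidistant fisheye: a pixel r from the principal point sees the ray r / f radians off the axis. A picture is of the moment at which its call begins: read the wrist's pose just before it. camera_info takes no time and is no camera call.
- ctrl.sign_off(): hands the job in, once; it reports no verdict.
Trained networks look in the newest picture that a camera, given by its name, has taken for a name from the list of things; names that differ only in an ending like _2 or _b are one class to them, and where a whole thing is asked for, a point or a joint stands for the part that bears it (a point fixed in the world has none). Each returns a list of dicts, best first, with "p" (0 to 1); they miss things now and then, are a little off and sometimes report something else, mostly with a low value. They report only what shows in the picture. A call takes as long as a camera call. They do not tell look-alikes from the thing itself.
- finder.cut_out(query, camera): "region" (400x640 bool, what is visible of it) and "point" ([column, row] in pixels, amid what is visible of it).
The state is a dict: "time": time; "joint_pos": joint angles; "joint_vel": joint speeds; "effort": joint torques, N m; "eef_pos": TCP position; "tcp_rot": TCP orientation; "wrist_force": force on the tool from outside, world axes, zero at the start; "moment": the same for the moment, N m; "gripper_width": finger opening in mm.
Only numpy, scipy, OpenCV 4.12 (cv2) and the standard library are available. Lean on these libraries where they do the work, as an engineer would, in place of code of your own. Each camera call takes 0.05 s, during which the arm holds its last target.

## Working session

There is one attempt and no reset: what is moved stays moved. The work goes in short steps, Python scripts to look and compute and a tool call to move; the robot and the scene stay as the last step left them, time stands still between calls to the robot, and variables do not carry over. Pictures are saved under pics/ and viewed, and the job is handed in when it is done.

Besides the shell and the picture viewer there is one more tool, called after "Emit:" as a command line: name --argument value ..., lists and objects as JSON in quotes. arm_command: Moves the arm, as the interface text tells. Its arguments: {"type":"object","properties":{"steps":{"type":"array","items":{"type":"array"}},"grip":{"type":"number"},"force":{"type":"number"}},"required":["steps"]}

```bash
mkdir -p pics; cat > h.py <<'E'
import numpy as np,cv2
from rig import monitor,viewer,ctrl,finder
def snap(n,f):
    im=viewer.snapshot(n); cv2.imwrite('pics/'+f,im[:,:,::-1]); return im
def ray(cam,px):
    c=viewer.camera_info(cam);K=np.array(c['mtx']);R=np.array(c['R']);t=np.array(c['t']).ravel()
    d=R.T@np.linalg.inv(K)@np.array([px[0],px[1],1.]);return -R.T@t,d
def atz(cam,px,z):
    o,d=ray(cam,px);return o+d*(z-o[2])/d[2]
def proj(cam,X):
    c=viewer.camera_info(cam);K=np.array(c['mtx']);p=K@(np.array(c['R'])@np.array(X,float)+np.array(c['t']).ravel());return p[:2]/p[2]
E
python3 - <<'E'
from h import *
np.set_printoptions(precision=3,suppress=True)
o=monitor.get_obs();print(o)
for n in ['scene','top','wrist']:
    snap(n,n+'0.png')
    print(n,viewer.camera_info(n))
    if n!='wrist':
      for q in ['cap','jar','black_cap_vial','beaker','blue_screw_cap']:
        for r in finder.cut_out(q,n)[:4]: 
            ys,xs=np.where(r['region']);print(n,q,round(r['p'],2),r['point'],xs.min(),xs.max(),ys.min(),ys.max())
E
```

```text
{'time': 0.0, 'joint_pos': array([-1.422,  0.259,  0.021,  1.334,  0.   ,  1.418]), 'joint_vel': array([ 0.   , -0.   ,  0.   , -0.001,  0.001,  0.001]), 'effort': array([  0.002, -55.564,  34.453,   0.014,  -0.   ,   0.   ]), 'eef_pos': array([ 163.44 , -524.852,  238.651]), 'tcp_rot': array([[ 0.955,  0.297, -0.   ],
       [ 0.297, -0.955,  0.001],
       [ 0.   , -0.001, -1.   ]]), 'wrist_force': array([0.109, 0.184, 0.292]), 'moment': array([ 0.04 ,  0.028, -0.051]), 'gripper_width': 85.19980059022186}
scene {'mtx': array([[460.395,   0.   , 325.111],
       [  0.   , 460.395, 197.559],
       [  0.   ,   0.   ,   1.   ]]), 'R': array([[ 0.905, -0.425, -0.021],
       [-0.288, -0.576, -0.765],
       [ 0.313,  0.698, -0.644]]), 't': array([-613.451,  104.331,  917.377])}
scene cap 0.88 [281.7, 267.9] 269 300 254 285
scene cap 0.76 [331.5, 245.3] 317 345 232 260
scene cap 0.64 [285.7, 325.0] 258 305 300 348
scene jar 0.75 [287.4, 205.5] 269 308 175 227
scene black_cap_vial 0.65 [358.6, 212.6] 352 366 196 226
scene beaker 0.86 [352.4, 167.8] 341 365 150 188
scene blue_screw_cap 0.
[... 280 characters left out ...]
36,  572.587,  865.811])}
top cap 0.73 [393.5, 270.7] 377 411 254 286
top cap 0.64 [342.6, 246.8] 333 356 238 263
top cap 0.64 [336.9, 205.4] 325 348 194 218
top jar 0.97 [279.9, 221.5] 263 297 206 240
top black_cap_vial 0.58 [319.1, 168.3] 311 322 161 176
top beaker 0.56 [260.3, 147.2] 247 273 132 161
top blue_screw_cap 0.43 [295.2, 267.3] 289 300 264 274
wrist {'mtx': array([[309.707,   0.   , 320.507],
       [  0.   , 309.707, 200.561],
       [  0.   ,   0.   ,   1.   ]]), 'tool_from_camera': array([[   0.   ,   -0.965,   -0.262,   65.934],
       [   1.   ,    0.   ,    0.   ,   -0.819],
       [  -0.   ,   -0.262,    0.965, -134.581],
       [   0.   ,    0.   ,    0.   ,    1.   ]])}
```

```bash
python3 - <<'E'
import cv2
a=cv2.imread('pics/top0.png');cv2.imwrite('pics/top0z.png',cv2.resize(a[120:320,220:440],None,fx=3.5,fy=3,interpolation=cv2.INTER_CUBIC)[:600,:800])
a=cv2.imread('pics/scene0.png');cv2.imwrite('pics/scene0z.png',cv2.resize(a[140:360,210:410],None,fx=2.7,fy=2.7,interpolation=cv2.INTER_CUBIC)[:600,:800])
E
python3 - <<'E'
from h import *
for px in [(342.6,246.8),(336.9,205.4),(393.5,270.7)]: print(atz('top',px,24))
for px in [(281.7,267.9),(331.5,245.3),(285.7,325)]: print(atz('scene',px,24))
print(atz('top',(279.9,221.5),84))
E
```

```text
[ 462.95918409 -287.60277603   24.        ]
[ 558.08856503 -277.22429524   24.        ]
[ 406.74733123 -400.72320406   24.        ]
[ 451.51122267 -297.92429758   24.        ]
[ 557.12439902 -286.91255008   24.        ]
[ 413.769656   -414.14347546   24.        ]
[ 518.86454635 -152.62384427   84.        ]
```

View pics/top0z.png

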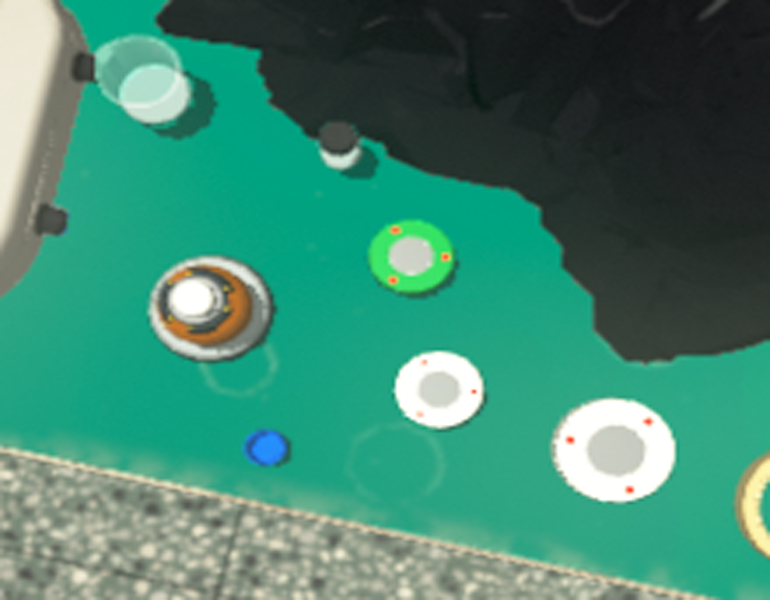

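View pics/scene0z.png

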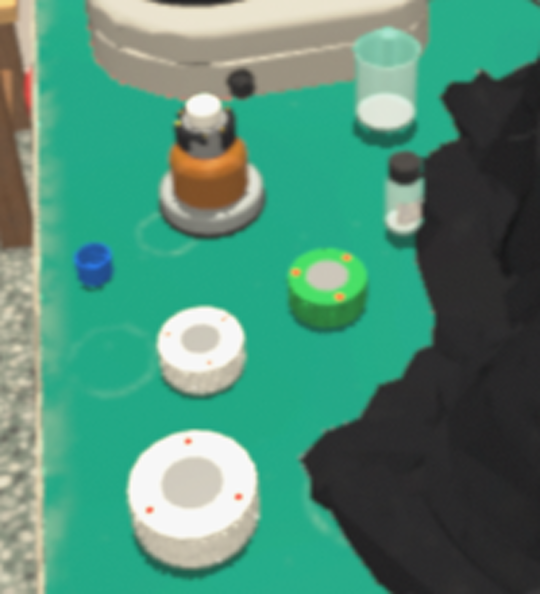

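View pics/wrist0.png

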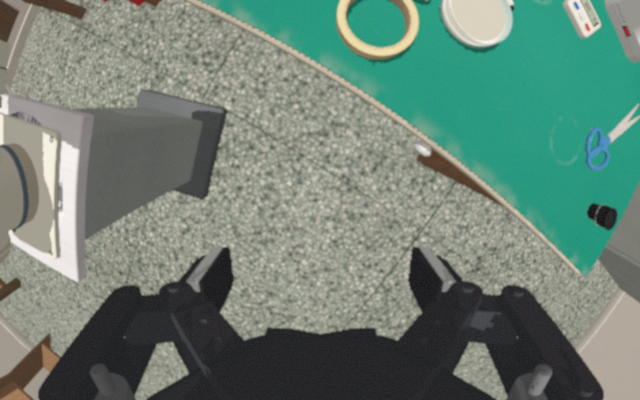

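The two upper pictures show the smaller white cap at top pixel (344,248), the large white one at (394,271), the green at (337,205), and the jar at (278,220). A dark mass covers the upper right, so I'll look at the full frames.

View pics/top0.png

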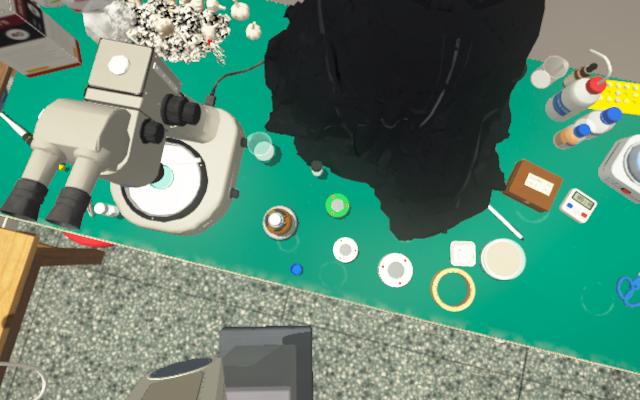

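View pics/scene0.png

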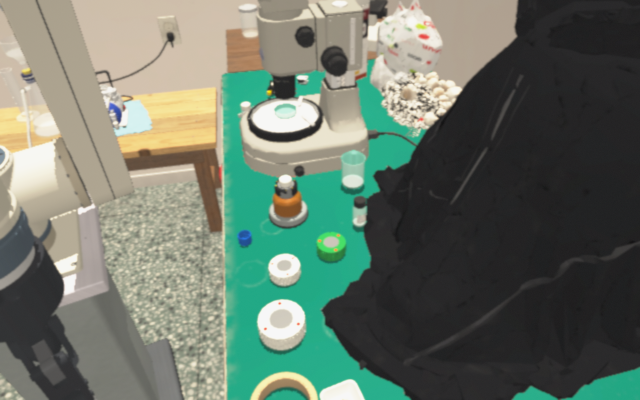

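```bash
python3 - <<'E'
import cv2
from scipy import ndimage
from h import *
a=cv2.imread('pics/top0.png');cv2.imwrite('pics/topjar.png',cv2.resize(a[195:250,255:310],None,fx=10,fy=10,interpolation=cv2.INTER_CUBIC))
cv2.imwrite('pics/topcap.png',cv2.resize(a[230:270,325:365],None,fx=14,fy=14,interpolation=cv2.INTER_CUBIC))
# red dots
for n in ['top','scene']:
    a=cv2.imread(f'pics/{n}0.png').astype(int)
    red=np.clip(a[:,:,2]-a[:,:,0]//2-a[:,:,1]//2,0,None)
    x0,y0,x1,y1=(330,236,358,264) if n=='top' else (266,250,303,289)
    r=red[y0:y1,x0:x1]; l,k=ndimage.label(r>20)
    for i in range(1,k+1):
        cy,cx=ndimage.center_of_mass(r,l,i);print(n,cx+x0,cy+y0,r[l==i].sum(),atz(n,(cx+x0,cy+y0),24))
    w=(a.min(2)>190)[y0:y1,x0:x1]
E
```

```text
top 340.6777251184834 240.3601895734597 211 [ 477.63801842 -283.64862626   24.        ]
top 354.843137254902 250.14901960784314 255 [ 454.75066784 -315.17130005   24.        ]
top 339.50943396226415 257.5943396226415 212 [ 438.83243965 -279.89726783   24.        ]
scene 292.5578947368421 257.70526315789476 95 [ 478.57358843 -283.55686618   24.        ]
scene 271.7029702970297 263.2475247524753 101 [ 439.04697266 -279.30278602   24.        ]
scene 287.0163934426229 273.7950819672131 122 [ 455.08546358 -315.13511359   24.        ]
```

View pics/topjar.png

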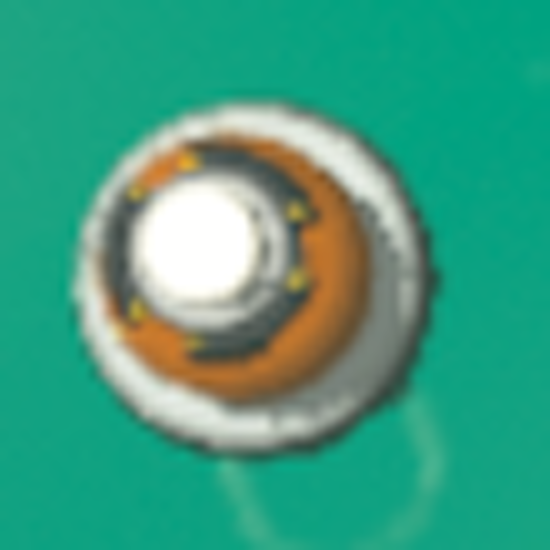

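View pics/topcap.png

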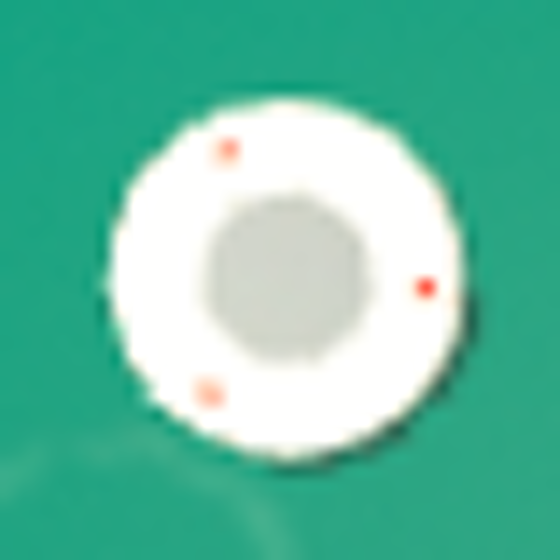

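The dark mass is a tall draped obstacle at x>~480, y<~-280, beyond the cap. Now the yellow collar dots.

```bash
python3 - <<'E'
import cv2
from scipy import ndimage
from scipy.optimize import least_squares
from h import *
a=cv2.imread('pics/top0.png').astype(int)
y=np.clip(np.minimum(a[:,:,2],a[:,:,1])-a[:,:,0],0,None)
for yy in range(208,232): print(yy,' '.join('%3d'%v for v in y[yy,264:289]))
# drape edge
for p in [(390,190),(400,238),(318,160),(300,140),(375,205)]: print(p,atz('top',p,0),atz('top',p,100))
for n,p in [('top',(274.6,219.7)),('scene',(286.5,181))]: print(n,atz(n,p,98))
E
```

```text
208   0   0   0   0   0   0   0   0  11  15  12  18  26  33  33  27  25  21  17  10   4   2   3   3   2
209   0   0   0   0   0   0   7  19  27  30  24  21  21  27  31  42  53  58  49  28  20   9   2   3   5
210   0   0   0   0   0  12  28  42  56  79  49   6   0   0   0   7  30  45  53  58  49  24  15   4   4
211   0   0   0   0  16  33  55  73  67 113  76  15   0   0   0   0   0   6  28  47  56  56  27  15   3
212   0   0   0   0  27  53  76  68  33  16   8   4   4   3   3   0   0   0   0  19  45  57  54  36  12
213   0   0   0   9  56  67  43  28  16  12  10  11  10  11   9   6   2   0   0   0  19  46  57  53  34
214   0   0   1  24  74  46  10  11  11   8   6   5   8  12  14  10   8   3   0   0   0  19  54  58  50
215   0   0   0   0   0   2  13   9   2   1   1   1   1   2  13  15   7   5   1  17  50  34  45  59  53
216   0   1   0   0   0   8  10   2   1   1   1   1   1   1   2  14   9   5   4  29  79  51  25  56  58
217   0   2   0   0   4  11   3   1   1   1   1   1   1   1   1   5  19   8   6   1   0  28  47  64  63
218   2   0   0   0   6  11   2   1   1   1   1   1   1   1 
[... 1288 characters left out ...]
 25
231   0   0   4   2  16  29  50  63  67  62  47  39  39  41  44  46  61  67  61  54  48  41  33  26  16
(390, 190) [ 594.88019567 -405.01357424    0.        ] [ 578.90556229 -388.86498618  100.        ]
(400, 238) [ 480.6926825  -423.25392874    0.        ] [ 476.95372075 -405.15081009  100.        ]
(318, 160) [ 672.10295732 -235.39246497    0.        ] [ 647.85358069 -237.41949118  100.        ]
(300, 140) [ 722.74296173 -192.83894511    0.        ] [ 693.06729595 -199.4257597   100.        ]
(375, 205) [ 559.82885422 -367.95196187    0.        ] [ 547.61011929 -355.77468124  100.        ]
top [ 521.7340085  -143.14357111   98.        ]
scene [ 523.46707372 -153.8530677    98.        ]
```

```bash
python3 - <<'E'
from h import *
from scipy.optimize import least_squares
P=[(268.1,213.8),(273.3,210.7),(283.9,215.6),(284,222.5),(274.1,228.8),(268.3,225.9)]
W=np.array([atz('top',p,84)[:2] for p in P])
def f(q):
    cx,cy,r,g,h=q; out=[]
    # angles
    for k,(i,j) in enumerate([(0,1),(2,3),(4,5)]):
        for s,m in ((1,i),(-1,j)):
            a=g-k*2*np.pi/3+s*h; out+= [cx+r*np.cos(a)-W[m,0],cy+r*np.sin(a)-W[m,1]]
    return out
c=W.mean(0);print(W,c)
d=(W[0]+W[1])/2-c
r=least_squares(f,[*c,21,np.arctan2(d[1],d[0]),.35]);print(r.x,np.degrees(r.x[3:]),r.cost,np.round(r.fun,1))
import cv2
a=cv2.imread('pics/scene0.png');cv2.imwrite('pics/scjar.png',cv2.resize(a[170:230,262:314],None,fx=10,fy=10,interpolation=cv2.INTER_CUBIC))
t=cv2.imread('pics/top0.png').astype(int)[205:235,260:290].min(2);
ys,xs=np.where(t>235);print('plug',xs.mean()+260,ys.mean()+205,atz('top',(xs.mean()+260,ys.mean()+205),98),xs.size)
E
```

```text
[[ 536.06183466 -127.37880959]
 [ 542.49641401 -138.60152819]
 [ 531.36013765 -161.32025608]
 [ 516.50650594 -161.39631694]
 [ 503.51401071 -140.08975927]
 [ 510.01765195 -127.70341565]] [ 523.32609249 -142.74834762]
[ 5.23326092e+02 -1.42748348e+02  1.99530641e+01  5.51895515e-01
  3.56390352e-01] [31.62128373 20.41966304] 0.5684961713882539 [-0.5  0.4  0.4 -0.3 -0.5  0.1  0.4 -0.2  0.1  0.1  0.2 -0. ]
plug 274.4047619047619 218.67857142857142 [ 523.90597125 -142.74466008   98.        ] 84
```

View pics/scjar.png

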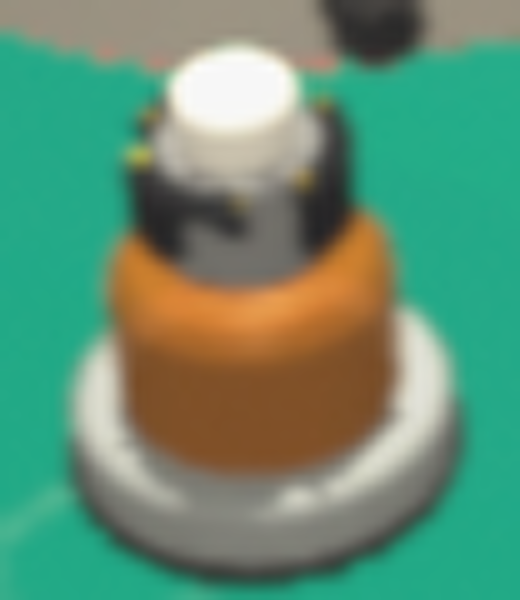

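Collar fit: jar axis (523.5,-142.7), gap centres at 31.6° (residual <0.5 mm). The cap is at (457.4,-292.8) with lugs at 24.3°, and both cameras agree on that. So the cap turns +7.4° (ccw) to drop in, then 46° cw. I'm moving above the cap, with yaw chosen so joint 6 keeps its range.

Emit:
arm_command --steps '[[[35,-13.4,9],-0.06],[[70,-26.8,18],-0.12],[[105,-40.2,27],-0.18],[[140,-53.6,36],-0.24],[[175,-67,45],-0.3],[[210,-80.4,54],-0.36],[[245,-93.8,63],-0.42],[[280,-107.2,72],-0.48],[[315,-120.6,81],-0.54],[[350,-134,90],-0.6],[[350,-134,90],-0.6],[[350,-134,90],-0.6]]' --grip 1 --force 60

```text
time: 1.85
eef_pos: [458.2, -292.6, 149.0]
tcp_rot: [[0.619, 0.785, -0.001], [0.785, -0.619, 0.0], [-0.0, -0.001, -1.0]]
wrist_force: [-0.3, -0.3, -0.4]
gripper_width: 85.2
```

```bash
cat >> h.py <<'E'
def go(x,y,z):
    o=monitor.get_obs();R=o['tcp_rot'];p=o['eef_pos']
    print('t',round(o['time'],2),'pos',p.round(1),'yaw',round(float(np.degrees(np.arctan2(R[1,0],R[0,0]))),2),'q6',o['joint_pos'][5].round(2),'F',o['wrist_force'].round(1),'M',o['moment'].round(2),'w',round(o['gripper_width'],1))
    print('shift',(R.T@(np.array([x,y,z])-p)).round(1))
def wproj(X):
    o=monitor.get_obs();c=viewer.camera_info('wrist');T=np.array(c['tool_from_camera']);K=np.array(c['mtx'])
    pt=o['tcp_rot'].T@(np.array(X,float)-o['eef_pos']);pc=T[:3,:3].T@(pt-T[:3,3])
    th=np.arctan2(np.hypot(pc[0],pc[1]),pc[2]);ph=np.arctan2(pc[1],pc[0]);return K[0,2]+K[0,0]*th*np.cos(ph),K[1,2]+K[1,1]*th*np.sin(ph)
E
python3 - <<'E'
from h import *
go(457.4,-292.8,12)
im=snap('wrist','w1.png')[:,:,::-1].copy()
for a in (24.3,144.3,264.3):
    u=wproj([457.4+22.7*np.cos(np.radians(a)),-292.8+22.7*np.sin(np.radians(a)),24]);print(u);cv2.circle(im,(int(u[0]),int(u[1])),5,(255,0,0),1)
for k in range(3):
    for s in (-20.4,20.4):
        a=np.radians(31.6+120*k+s);u=wproj([523.5+20*np.cos(a),-142.7+20*np.sin(a),84]);cv2.circle(im,(int(u[0]),int(u[1])),4,(255,0,255),1)
cv2.imwrite('pics/w1a.png',im)
E
```

```text
t 1.85 pos [ 458.2 -292.6  149. ] yaw 51.75 q6 1.52 F [-0.3 -0.3 -0.4] M [-0.    0.05 -0.  ] w 85.2
shift [ -0.6  -0.4 137. ]
(np.float64(333.115700056669), np.float64(172.6829136519366))
(np.float64(294.7489595215428), np.float64(196.765455777171))
(np.float64(334.6822177754817), np.float64(216.5715386428637))
```

View pics/w1a.png

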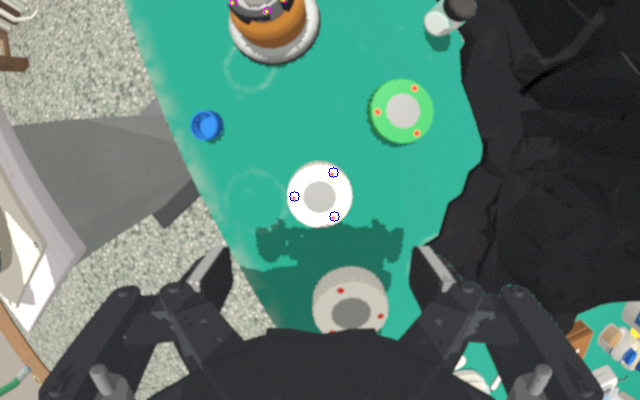

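The predicted dot positions coincide with the cap's red dots (333,173), (295,197), (335,217), and with the collar dots. Descending.

Emit:
arm_command --steps '[[[-0.6,-0.4,35],0],[[-0.6,-0.4,70],0],[[-0.6,-0.4,105],0],[[-0.6,-0.4,119],0],[[-0.6,-0.4,126],0],[[-0.6,-0.4,131],0],[[-0.6,-0.4,135],0],[[-0.6,-0.4,135],0]]'

```text
time: 2.7
eef_pos: [457.2, -293.8, 14.7]
tcp_rot: [[0.621, 0.784, 0.001], [0.784, -0.621, -0.001], [-0.0, 0.001, -1.0]]
wrist_force: [-0.0, -0.1, 0.5]
gripper_width: 85.7
```

```bash
python3 - <<'E'
from h import *
go(457.4,-292.8,12)
a=snap('scene','s2.png')[:,:,::-1]
cv2.imwrite('pics/s2z.png',cv2.resize(a[150:350,180:400],None,fx=3,fy=3,interpolation=cv2.INTER_CUBIC))
E
```

```text
t 2.7 pos [ 457.2 -293.8   14.7] yaw 51.64 q6 1.51 F [-0.  -0.1  0.5] M [ 0.02  0.02 -0.01] w 85.7
shift [ 0.9 -0.5  2.7]
```

View pics/s2z.png

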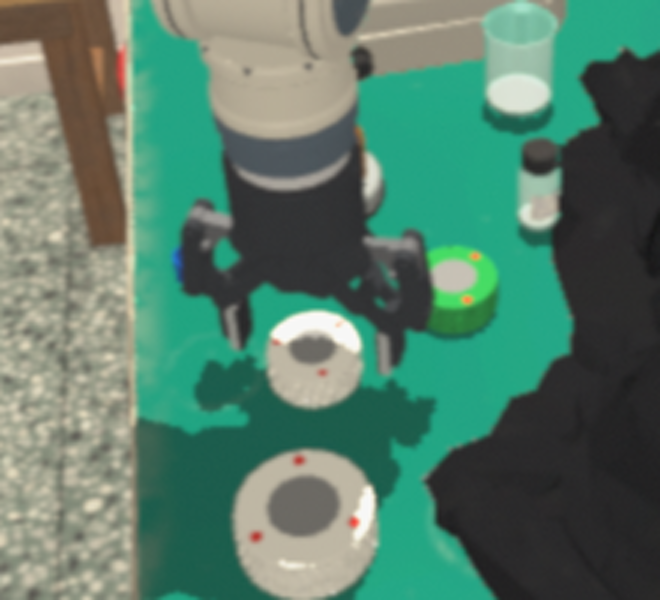

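```bash
python3 - <<'E'
from h import *
o=monitor.get_obs();R=o['tcp_rot'];p=o['eef_pos']
for s in (-45,45):
  for z in (0,7,14,20,27): print(s,z,((proj('scene',[*(p+R[:,1]*s)[:2],z])-[180,150])*3).round(0))
E
```

```text
-45 0 [246. 360.]
-45 7 [244. 353.]
-45 14 [243. 345.]
-45 20 [242. 338.]
-45 27 [241. 331.]
45 0 [385. 384.]
45 7 [384. 376.]
45 14 [384. 369.]
45 20 [383. 362.]
45 27 [383. 354.]
```

Emit:
arm_command --steps '[[[0.9,-0.5,2],0],[[0.9,-0.5,4.5],0],[[0.9,-0.5,4.5],0]]'

```text
time: 3.05
eef_pos: [457.3, -292.2, 9.7]
tcp_rot: [[0.62, 0.785, -0.0], [0.785, -0.62, 0.0], [0.0, -0.0, -1.0]]
wrist_force: [0.6, 0.9, 0.5]
gripper_width: 85.5
```

Emit:
arm_command --steps '[[[0,0,0],0],[[0,0,0],0],[[0,0,0],0],[[0,0,0],0],[[0,0,0],0],[[0,0,0],0],[[0,0,0],0],[[0,0,0],0],[[0,0,0],0],[[0,0,0],0]]' --grip -1 --force 60

```text
time: 4.05
eef_pos: [457.4, -292.4, 10.5]
tcp_rot: [[0.62, 0.785, 0.0], [0.785, -0.62, -0.001], [-0.0, 0.001, -1.0]]
wrist_force: [-1.7, 0.9, 7.6]
gripper_width: 54.6
```

```bash
python3 - <<'E'
from h import *
go(457.4,-292.8,12)
E
```

```text
t 4.05 pos [ 457.4 -292.4   10.5] yaw 51.68 q6 1.52 F [-1.7  0.9  7.6] M [0.31 0.41 0.08] w 54.6
shift [-0.3  0.2 -1.5]
```

Gripped (54.6 mm). Lifting and looking.

Emit:
arm_command --steps '[[[0,0,-10],0],[[0,0,-40],0],[[0,0,-80],0],[[0,0,-120],0],[[0,0,-120],0],[[0,0,-120],0]]'

```text
time: 4.65
eef_pos: [457.7, -292.7, 131.0]
tcp_rot: [[0.62, 0.784, 0.002], [0.784, -0.62, -0.002], [-0.0, 0.003, -1.0]]
wrist_force: [0.4, 0.3, -0.2]
gripper_width: 54.1
```

```bash
python3 - <<'E'
from h import *
go(523.5,-142.7,130)
a=snap('scene','s3.png')[:,:,::-1]
cv2.imwrite('pics/s3z.png',cv2.resize(a[130:330,200:360],None,fx=3,fy=3,interpolation=cv2.INTER_CUBIC))
a=snap('wrist','w3.png')
t=snap('top','t3.png')[:,:,::-1]
cv2.imwrite('pics/t3z.png',cv2.resize(t[170:300,230:400],None,fx=4,fy=4,interpolation=cv2.INTER_CUBIC))
E
```

```text
t 4.65 pos [ 457.7 -292.7  131. ] yaw 51.67 q6 1.52 F [ 0.4  0.3 -0.2] M [-0.04 -0.08 -0.04] w 54.1
shift [158.5 -41.4   0.9]
```

View pics/s3z.png

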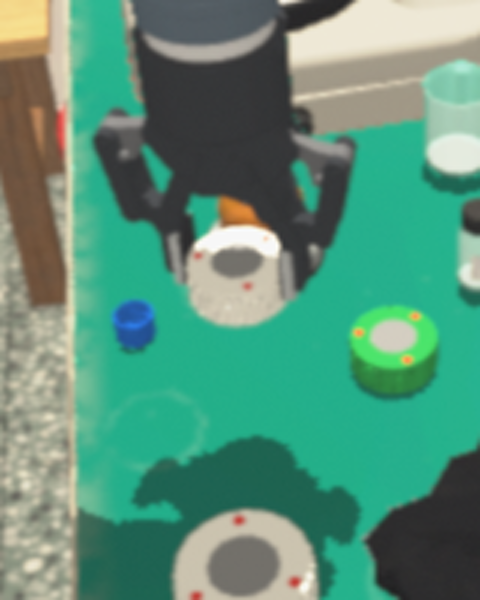

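View pics/w3.png

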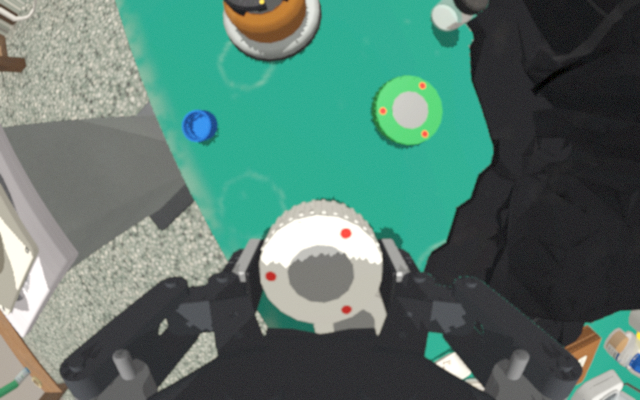

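View pics/t3z.png

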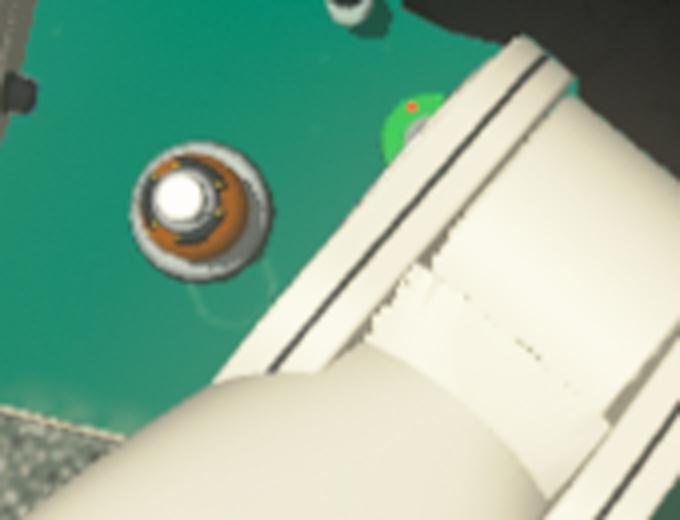

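The cap is held level; dots are at wrist pixels (346,233), (271,276) and (346,310). Now I'll measure the in-hand cap pose from both cameras.

```bash
cat >> h.py <<'E'
def reddots(im,box,thr=50):
    from scipy import ndimage
    a=im.astype(int);x0,y0,x1,y1=box
    r=np.clip(a[:,:,0]-np.maximum(a[:,:,1],a[:,:,2]),0,None)[y0:y1,x0:x1]
    l,k=ndimage.label(r>thr);o=[]
    for i in range(1,k+1):
        if (l==i).sum()<3: continue
        cy,cx=ndimage.center_of_mass(r,l,i);o.append((cx+x0,cy+y0))
    return o
def fitcap(Pw,Ps,q0):
    from scipy.optimize import least_squares
    # q: cx,cy,topz,ang,r(fixed 22.7)
    def m(q): return [np.array([q[0]+q[4]*np.cos(q[3]+k*2*np.pi/3),q[1]+q[4]*np.sin(q[3]+k*2*np.pi/3),q[2]]) for k in range(3)]
    def f(q):
        e=[]
        for X in m(q):
            u=np.array(wproj(X));d=[np.subtract(u,p) for p in Pw];
            if d: e+=list(min(d,key=np.linalg.norm))
            if Ps:
                u=proj('scene',X);d=[np.subtract(u,p) for p in Ps];e+=list(min(d,key=np.linalg.norm))
        return e
    r=least_squares(f,q0,diff_step=1e-4);return r.x,np.sqrt(np.mean(r.fun**2)),m(r.x)
E
python3 - <<'E'
from h import *
w=cv2.imread('pics/w3.png')[:,:,::-1];s=cv2.imread('pics/s3.png')[:,:,::-1]
Pw=reddots(w,(255,200,390,330));Ps=reddots(s,(255,200,302,240),25);print(Pw,Ps)
o=monitor.get_obs()
for a,b in ((Pw,[]),(Pw,Ps)):
    q,rms,_=fitcap(a,b,[457.7,-292.7,144.5,np.radians(24.3),21.8]);print(q.round(2),np.degrees(q[3]),rms,(o['tcp_rot'].T@(q[:3]-o['eef_pos'])).round(2))
go(523.5,-142.7,130)
E
```

```text
[(np.float64(345.42516303483376), np.float64(232.9231748051535)), (np.float64(270.3126804352654), np.float64(275.95036642238506)), (np.float64(346.0361005949162), np.float64(309.26473769605195))] [(np.float64(280.1701472851176), np.float64(202.252143328204)), (np.float64(265.51875), np.float64(214.78333333333333)), (np.float64(282.02222222222224), np.float64(224.96481481481482))]
[-1.5236424e+05 -1.9291124e+05 -4.4429109e+05  4.2000000e-01
  8.2622970e+04] 24.0591261471337 0.04899313638295317 [-245929.97     446.83  444391.41]
[ 4.5724e+02 -2.8973e+02  1.4687e+02  4.4000e-01  2.1640e+01] 24.93659617000947 2.5256966856232004 [  2.    -1.02 -18.1 ]
t 4.8 pos [ 456.8 -291.9  128.8] yaw 51.67 q6 1.52 F [-0.9  0.2 -0. ] M [-0.05 -0.04  0.01] w 54.4
shift [158.4 -40.2  -1.1]
```

```bash
cat >> h.py <<'E'
def avg(n=10):
    A=[]
    for i in range(n):
        viewer.snapshot('top');o=monitor.get_obs();R=o['tcp_rot'];A.append([*o['eef_pos'],np.degrees(np.arctan2(R[1,0],R[0,0])),*o['wrist_force'],*o['moment'],o['gripper_width']])
    A=np.array(A);print('t',round(o['time'],2),'n',n,'sd',A.std(0).round(2)[:7]);m=A.mean(0);print('pos',m[:3].round(2),'yaw',m[3].round(2),'F',m[4:7].round(2),'M',m[7:10].round(2),'w',m[10].round(1),'q6',o['joint_pos'][5].round(2));return m
E
python3 - <<'E'
from h import *
from scipy.optimize import least_squares
m=avg(10)
w=cv2.imread('pics/w3.png')[:,:,::-1]
Pw=reddots(w,(255,200,390,330))
c=viewer.camera_info('wrist');T=np.array(c['tool_from_camera']);K=np.array(c['mtx'])
def pj(pt):
    pc=T[:3,:3].T@(np.array(pt)-T[:3,3]);th=np.arctan2(np.hypot(pc[0],pc[1]),pc[2]);ph=np.arctan2(pc[1],pc[0]);return np.array([K[0,2]+K[0,0]*th*np.cos(ph),K[1,2]+K[1,1]*th*np.sin(ph)])
def f(q):
    e=[]
    for k in range(3):
        a=q[3]+k*2*np.pi/3;u=pj([q[0]+22.4*np.cos(a),q[1]+22.4*np.sin(a),q[2]]);e+=list(min([u-p for p in Pw],key=np.linalg.norm))
    return e
for a0 in range(0,120,20):
    r=least_squares(f,[0,0,-15,np.radians(a0)]);print(a0,r.x.round(3),np.degrees(r.x[3]),r.cost)
E
```

```text
t 5.3 n 10 sd [0.17 0.15 0.37 0.   0.38 0.45 0.49]
pos [ 457.1  -292.19  129.16] yaw 51.67 F [-0.18 -0.11 -0.19] M [ 0. -0. -0.] w 54.5 q6 1.52
0 [ -0.191  -0.899 -14.059   0.482] 27.634475059681307 0.0039016093088311715
20 [ -0.191  -0.899 -14.059   0.482] 27.634475059584187 0.003901609308833481
40 [ -0.191  -0.899 -14.059   0.482] 27.634475059564345 0.0039016093088328294
60 [ -0.191  -0.899 -14.059   0.482] 27.63447506341743 0.0039016093088556887
80 [ -0.191  -0.899 -14.059   0.482] 27.634475053572586 0.003901609308844756
100 [ -0.191  -0.899 -14.059   2.577] 147.63447505769858 0.0039016093088297434
```

```bash
python3 - <<'E'
from h import *
obs=[(277,181.3),(275.8,185.6),(286,190.3),(292.2,188.1),(294,180.2)]
from scipy.optimize import least_squares
P=np.array(obs)-[.45,.45]
def f(q):
    e=[]
    M=[proj('scene',[q[0]+20*np.cos(a),q[1]+20*np.sin(a),84]) for k in range(3) for a in (q[2]+k*2.0944-.356,q[2]+k*2.0944+.356)]
    for p in P: e+=list(min([m-p for m in M],key=np.linalg.norm))
    return e
r=least_squares(f,[523.5,-142.7,.55]);print(r.x,np.degrees(r.x[2]),r.fun.round(1))
E
```

```text
[ 523.79615328 -142.80462436    0.52593787] 30.13402044235449 [-0.   0.1  0.   0.1 -0.2 -0.2  0.1 -0.   0.   0. ]
```

Both cameras agree: jar axis (523.6,-142.8), gaps ≈31.2°, cap lugs in hand at 24.0°. Moving over the jar with a 7.2° ccw turn.

Emit:
arm_command --steps '[[[20,-5,0],-0.02],[[50,-13,0],-0.05],[[85,-22,0],-0.08],[[120,-31,0],-0.11],[[145,-37,0],-0.125],[[158.7,-40.5,0],-0.125],[[158.7,-40.5,0],-0.125],[[158.7,-40.5,0],-0.125]]'

```text
time: 6.1
eef_pos: [523.9, -143.2, 129.7]
tcp_rot: [[0.518, 0.856, -0.0], [0.856, -0.518, -0.0], [-0.0, 0.0, -1.0]]
wrist_force: [-0.3, -0.2, -0.2]
gripper_width: 54.3
```

```bash
python3 - <<'E'
from h import *
m=avg(10);go(523.6,-142.8,90)
w=snap('wrist','w4.png');s=snap('scene','s4.png')[:,:,::-1]
cv2.imwrite('pics/s4z.png',cv2.resize(s[110:240,220:380],None,fx=4,fy=4,interpolation=cv2.INTER_CUBIC))
E
```

```text
t 6.6 n 10 sd [0.08 0.25 0.03 0.02 0.6  0.37 0.51]
pos [ 523.74 -143.46  129.76] yaw 58.77 F [-0.13 -0.01 -0.56] M [ 0.   -0.01  0.01] w 54.4 q6 1.69
t 6.6 pos [ 523.9 -143.   129.8] yaw 58.8 q6 1.69 F [-0.7 -0.5 -0.2] M [ 0.01  0.02 -0.03] w 54.2
shift [ 0.1 -0.3 39.8]
```

View pics/s4z.png

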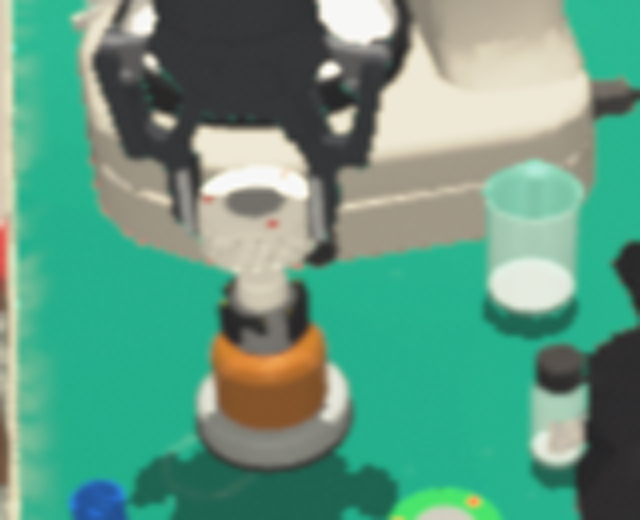

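View pics/w4.png

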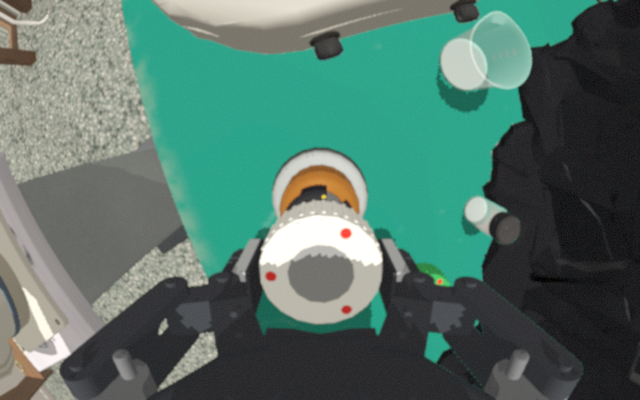

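Cap sits centred over the plug. Descending to just above the collar, then feeling.

Emit:
arm_command --steps '[[[0.6,-0.4,15],0],[[0.6,-0.4,28],0],[[0.6,-0.4,34],0],[[0.6,-0.4,37],0],[[0.6,-0.4,39],0],[[0.6,-0.4,39],0],[[0.6,-0.4,39],0]]'

```text
time: 7.4
eef_pos: [524.2, -142.1, 91.2]
tcp_rot: [[0.518, 0.856, 0.001], [0.856, -0.518, -0.0], [0.0, 0.001, -1.0]]
wrist_force: [0.6, 0.1, -0.1]
gripper_width: 54.7
```

```bash
python3 - <<'E'
from h import *
m=avg(8)
E
```

```text
t 7.8 n 8 sd [0.06 0.04 0.11 0.   0.49 0.34 0.29]
pos [ 524.04 -142.09   91.03] yaw 58.83 F [ 0.05  0.02 -0.36] M [ 0.01 -0.   -0.  ] w 54.4 q6 1.7
```

Emit:
arm_command --steps '[[[-0.6,0,0],0],[[-0.6,0,1],0],[[-0.6,0,2],0],[[-0.6,0,3],0],[[-0.6,0,3],0],[[-0.6,0,3],0]]'

```text
time: 8.4
eef_pos: [523.7, -142.6, 87.9]
tcp_rot: [[0.518, 0.856, 0.0], [0.856, -0.518, -0.0], [-0.0, 0.0, -1.0]]
wrist_force: [0.6, 1.1, 2.5]
gripper_width: 54.6
```

```bash
python3 - <<'E'
from h import *
m=avg(6)
E
```

```text
t 8.7 n 6 sd [0.01 0.01 0.03 0.   0.52 0.19 0.4 ]
pos [ 523.65 -142.57   87.9 ] yaw 58.83 F [-0.82  0.15  2.51] M [ 0.02  0.16 -0.  ] w 54.3 q6 1.69
```

Emit:
arm_command --steps '[[[0,0,1],0],[[0,0,2],0],[[0,0,3],0],[[0,0,3],0],[[0,0,3],0]]'

```text
time: 9.2
eef_pos: [523.7, -142.6, 84.8]
tcp_rot: [[0.518, 0.856, 0.0], [0.856, -0.518, -0.0], [0.0, 0.0, -1.0]]
wrist_force: [-0.8, 0.2, 4.3]
gripper_width: 54.2
```

```bash
python3 - <<'E'
from h import *
m=avg(6)
E
```

```text
t 9.5 n 6 sd [0.01 0.01 0.01 0.   0.55 0.34 0.34]
pos [ 523.66 -142.57   84.85] yaw 58.83 F [-0.76  0.36  4.72] M [0.05 0.23 0.01] w 54.3 q6 1.69
```

Force rises 0.73 N/mm, the plug spring alone, so the lugs are in the gaps (rim ≈75). Pushing to rim ≈65.6.

Emit:
arm_command --steps '[[[0,0,2],0],[[0,0,4],0],[[0,0,6],0],[[0,0,8],0],[[0,0,9.3],0],[[0,0,9.3],0],[[0,0,9.3],0]]'

```text
time: 10.2
eef_pos: [523.8, -142.6, 76.0]
tcp_rot: [[0.518, 0.856, 0.001], [0.856, -0.518, -0.0], [0.0, 0.001, -1.0]]
wrist_force: [-3.2, 1.7, 10.1]
gripper_width: 54.5
```

```bash
python3 - <<'E'
from h import *
m=avg(6)
E
```

```text
t 10.5 n 6 sd [0.01 0.01 0.01 0.   0.48 0.57 0.39]
pos [ 523.76 -142.61   76.09] yaw 58.83 F [-2.97  1.02 10.83] M [ 0.17  0.56 -0.01] w 54.4 q6 1.69
```

Force and height agree at rim ≈66.3. A bit deeper, then turn clockwise (+twist).

Emit:
arm_command --steps '[[[-0.1,-0.2,0.8],0],[[-0.1,-0.2,0.8],0.08],[[-0.1,-0.2,0.8],0.16],[[-0.1,-0.2,0.8],0.24],[[-0.1,-0.2,0.8],0.32],[[-0.1,-0.2,0.8],0.4],[[-0.1,-0.2,0.8],0.4]]'

```text
time: 11.2
eef_pos: [524.2, -142.8, 75.6]
tcp_rot: [[0.812, 0.584, 0.002], [0.584, -0.812, -0.001], [0.001, 0.002, -1.0]]
wrist_force: [-0.6, 1.2, 11.4]
gripper_width: 54.4
```

```bash
python3 - <<'E'
from h import *
m=avg(4)
E
```

```text
t 11.4 n 4 sd [0.   0.01 0.   0.01 0.26 0.17 0.39]
pos [ 524.21 -142.83   75.59] yaw 35.9 F [-0.46  0.98 11.62] M [ 0.12  0.12 -0.03] w 54.6 q6 2.09
```

Emit:
arm_command --steps '[[[0,0,0],0.08],[[0,0,0],0.16],[[0,0,0],0.24],[[0,0,0],0.32],[[0,0,0],0.4],[[0,0,0],0.4]]'

```text
time: 12.0
eef_pos: [524.2, -142.9, 75.6]
tcp_rot: [[0.975, 0.222, 0.002], [0.222, -0.975, -0.001], [0.002, 0.001, -1.0]]
wrist_force: [-0.4, -0.4, 10.3]
gripper_width: 54.5
```

```bash
python3 - <<'E'
from h import *
m=avg(4)
w=snap('wrist','w5.png')
E
```

```text
t 12.2 n 4 sd [0.02 0.01 0.01 0.01 0.64 0.19 0.41]
pos [ 524.26 -142.89   75.61] yaw 12.98 F [-0.83 -0.2  11.16] M [ 0.06  0.11 -0.01] w 54.5 q6 2.49
```

View pics/w5.png

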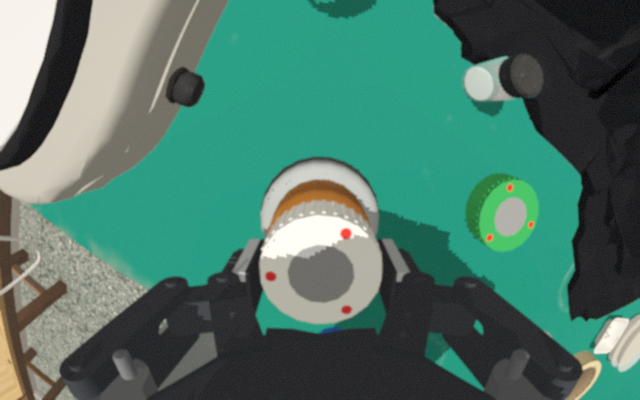

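Dots stayed at the same pixels, so no slip; the cap is turned 45.9° from the gap. Easing up to see whether the pocket roofs catch it.

Emit:
arm_command --steps '[[[0,0,-1],0],[[0,0,-2],0],[[0,0,-3],0],[[0,0,-4],0],[[0,0,-5],0],[[0,0,-5],0],[[0,0,-5.8],0],[[0,0,-5.8],0]]'

```text
time: 13.05
eef_pos: [524.2, -142.9, 81.0]
tcp_rot: [[0.974, 0.225, 0.002], [0.225, -0.974, -0.001], [0.002, 0.001, -1.0]]
wrist_force: [0.8, -1.0, 8.2]
gripper_width: 54.3
```

```bash
python3 - <<'E'
from h import *
m=avg(5)
E
```

```text
t 13.3 n 5 sd [0.02 0.01 0.01 0.   0.35 0.43 0.27]
pos [ 524.17 -142.87   80.98] yaw 12.99 F [ 1.23 -0.3   6.62] M [-0.06 -0.17  0.  ] w 54.5 q6 2.49
```

Emit:
arm_command --steps '[[[0,0,-0.6],0],[[0,0,-1.2],0],[[0,0,-1.2],0],[[0,0,-1.2],0]]'

```text
time: 13.7
eef_pos: [524.1, -142.8, 81.2]
tcp_rot: [[0.974, 0.225, 0.001], [0.225, -0.974, -0.0], [0.001, 0.0, -1.0]]
wrist_force: [5.3, -2.1, -4.1]
gripper_width: 54.4
```

```bash
python3 - <<'E'
from h import *
m=avg(5)
E
```

```text
t 13.95 n 5 sd [0.01 0.01 0.02 0.   0.33 0.67 0.45]
pos [ 524.08 -142.83   81.21] yaw 12.99 F [ 5.42 -2.28 -3.31] M [-0.39 -1.07 -0.01] w 54.2 q6 2.49
```

The lift stopped at 81.2 and the force flipped to -3.3 N, so the lugs are caught under the roofs. Ease back and let go.

Emit:
arm_command --steps '[[[0,0,0.8],0],[[0,0,0.8],0]]'

```text
time: 14.15
eef_pos: [524.1, -142.8, 81.1]
tcp_rot: [[0.974, 0.225, 0.001], [0.225, -0.974, -0.001], [0.001, 0.001, -1.0]]
wrist_force: [3.4, -1.4, 2.4]
gripper_width: 54.6
```

Emit:
arm_command --steps '[[[0,0,0],0],[[0,0,0],0],[[0,0,0],0],[[0,0,0],0],[[0,0,0],0],[[0,0,0],0],[[0,0,0],0],[[0,0,0],0]]' --grip 1

```text
time: 14.95
eef_pos: [523.4, -142.5, 80.9]
tcp_rot: [[0.974, 0.225, -0.0], [0.225, -0.974, 0.0], [-0.0, -0.0, -1.0]]
wrist_force: [0.2, -0.6, 0.2]
gripper_width: 85.2
```

Emit:
arm_command --steps '[[[0,0,-15],0],[[0,0,-40],0],[[0,0,-80],0],[[0,0,-100],0],[[0,0,-100],0],[[0,0,-100],0]]'

```text
time: 15.55
eef_pos: [523.4, -142.5, 180.8]
tcp_rot: [[0.974, 0.225, 0.0], [0.225, -0.974, -0.0], [0.0, 0.0, -1.0]]
wrist_force: [0.7, 0.1, 0.2]
gripper_width: 85.4
```

```bash
python3 - <<'E'
from h import *
m=avg(3)
w=snap('wrist','w6.png');s=snap('scene','s6.png')
v=cv2.resize(s[150:260,220:380,::-1],None,fx=5,fy=5,interpolation=cv2.INTER_CUBIC);cv2.imwrite('pics/s6z.png',v)
cv2.imwrite('pics/w6z.png',cv2.resize(w[120:320,220:420,::-1],None,fx=3,fy=3,interpolation=cv2.INTER_CUBIC))
P=reddots(s,(260,150,310,205),25);print(P)
a=[np.radians(-14.7+120*k) for k in range(3)]
for rim in (70.5,77): print(rim,[proj('scene',[523.7+22.4*np.cos(t),-142.8+22.4*np.sin(t),rim+24]).round(1) for t in a],[np.round(wproj([523.7+22.4*np.cos(t),-142.8+22.4*np.sin(t),rim+24]),1) for t in a])
print(reddots(w,(270,150,370,260)))
E
```

```text
t 15.7 n 3 sd [0.07 0.02 0.17 0.   0.53 0.13 0.72]
pos [ 522.92 -142.34  179.82] yaw 12.99 F [ 0.01  0.37 -0.67] M [ 0.   -0.03 -0.02] w 85.5 q6 2.49
[(np.float64(280.69679300291546), np.float64(185.87755102040816)), (np.float64(287.2352794255386), np.float64(200.03165782079301))]
70.5 [array([295.8, 177.9]), array([278.1, 174.3]), array([280.2, 186. ])] [array([336.7, 181.3]), array([292.2, 208.7]), array([338. , 231.4])]
77 [array([295.6, 175.3]), array([277.8, 171.7]), array([279.9, 183.4])] [array([337.2, 183.2]), array([291.4, 211.3]), array([338.5, 234.6])]
[(np.float64(312.0791624106231), np.float64(165.7427647259108)), (np.float64(333.42076502732243), np.float64(165.28415300546447)), (np.float64(336.25387596899225), np.float64(181.92109634551494)), (np.float64(291.46357418971155), np.float64(209.38537020517396)), (np.float64(337.62701908957416), np.float64(232.17865883504652))]
```

View pics/s6z.png

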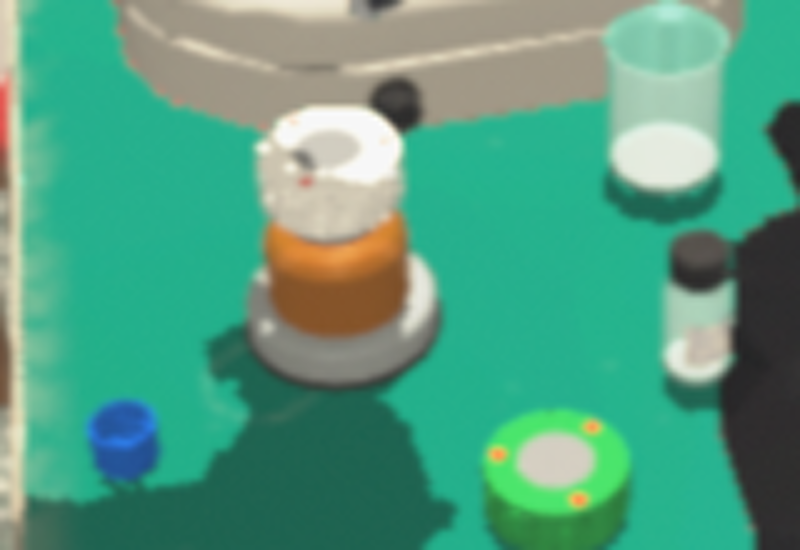

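View pics/w6.png

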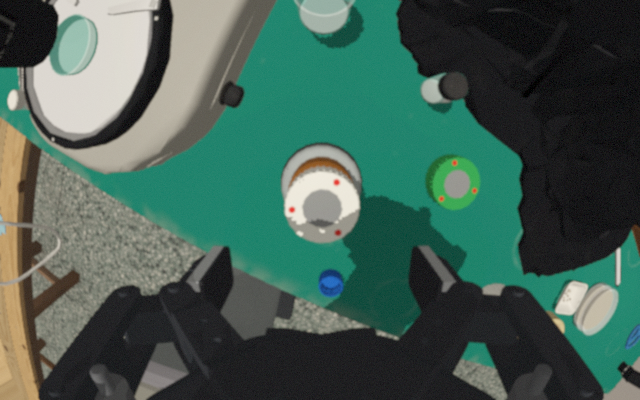

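With the gripper clear, the dots lie where a locked cap (rim 70.5 mm) predicts: scene (280.7,185.9) against (280.2,186.0) predicted, or row 183.4 if it were unlocked. The vial, beaker and blue cap are all standing. Handing in.

```bash
python3 -c "
from h import *
print(ctrl.sign_off())"
```

```text
the job is handed in; nothing more can be done
None
```

The jar is closed. The smaller white cap went on with its lugs in the collar's gaps, was pushed down to a rim height of about 65.5 mm and turned 46° clockwise. I then let go and handed the job in at about 16 s.

- **Gaps found gently:** as the cap went down, the force rose only 0.73 N per mm, which is the plug spring alone. The most I read while pressing was about 12 N.
- **Lock holds:** lifting the gripped cap stopped it at the pocket roofs, and the force reversed to about -3 N.
- **After letting go:** the red dots sit where a rim height of 70.5 mm predicts, within about 0.5 px in the scene camera and 1 px in the wrist camera. The scene camera clearly rules out an unlocked cap. The wrist camera separates the two less well, by 2–3 px.
- **Bystanders:** the vial, beaker and blue cap are visible and standing. I checked this by eye and did not re-measure their positions.

Two measurements disagreed slightly:
- The two cameras put the gap angle at 31.6° and 30.1°.
- Near the pocket roof, the rim height from the force was about 1 mm above that from the arm position.

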